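# Reseat a washed ink pump and hold its plunger drawn for greasing

## Task

The washed pump is going back into the row on the ink rack: slide the loose pump along the rack, without lifting it, until it butts flush against the bolted-down pair. Then draw its plunger straight up until the second ring on the rod is level with the top of the gland, leaving the pump seated and flush. Finish still holding the plunger at that ring, so that I can grease the rod; leave the ink tub, grease tin, ink knife and cards where they are.

Things in the scene. Friction and masses are not known exactly. Their poses are not given: they have to be found in the camera images.
- rack: Grey sheet-steel stand fixed to the bench, 560 mm long (its y), 140 mm deep (x), deck 50 mm above the bench; a lip 3 mm thick rises 12 mm above the deck along front and back, 134 mm between the lips, both ends open. Origin: on the bench under its middle; -x is its front.
- neighbours: The bolted-down pair of pumps in the middle of the rack, fixed: two hoppers side by side, together 208 mm along y, 130 mm along x, 100 mm high, with plungers fully down. Origin: underside centre, on the deck; axes parallel to the rack's. Its flat end faces are at y = +104 and -104 mm.
- pump: The loose pump, one steel hopper like theirs: 104 mm along y, 130 along x (2 mm play to each lip), 100 high, about 0.85 kg, held down by nothing. Origin: underside centre, on the deck. Left or right of the pair, gap 30 to 65 mm; slides along y on nylon runners (friction about 0.3). A 40 mm square gland block rises 20 mm from the lid's centre. Its spout stands 42 mm out at -x, below 50 mm.
- gland (a point): Centre of the bore's mouth in the top face of the loose pump's gland block, 120 mm above the pump's underside. z is up along the bore. Four bolt heads stand 5 mm above this face, 15.5 mm off the axis in x and y.
- plunger: The loose pump's plunger, black knob over a steel rod, about 0.18 kg, loose: slides and turns freely, drops if let go. Origin: knob's underside on the axis, resting on the gland top at the start; z up. Knob: 32 mm flange 5 mm high, then 26 mm diameter, top at 42 mm. Rod: 16 mm diameter, 110 mm long; bore 17.5 mm wide, 75 mm long. Dark rings 25, 50 and 75 mm below the knob.
- knob (a point): Grip point on the knob's axis, 28 mm above its underside (26 mm diameter there).
- ring2 (a point): Centre of the rod at the second ring, 50 mm below the knob's underside: at the start 50 mm below the gland's top.
- tub: Bystander: closed ink tub, 88 mm diameter, 85 mm high, standing on the rack on the other side of the pair. Origin: underside centre.
- grease: Bystander: grease tin, 72 mm diameter, 45 mm high, on the bench behind the rack. Origin: underside centre.
- knife: Bystander: ink knife, 280 mm long, 20 mm high, lying on the bench beyond the rack's left (+y) end. Origin: underside of its middle; x along it to the blade.
- cards: Bystander: stack of cardboard test cards 100 x 130 x 38 mm on the bench behind the rack, fixed. Origin: underside centre.
Not all that is in view belongs to the job. Leave any orange look-alike of the plunger alone.

How it is judged:
On the way, in this order (a step that is already met when the one before it is completed fails the run):
1. the loose pump stands flush against the bolted-down pair, seated on the rack, its plunger still down ((y of pump in the frame of neighbours between 0.153 and 0.159 m or y of pump in the frame of neighbours between -0.159 and -0.153 m) and z of pump in the frame of neighbours between -0.004 and 0.004 m and angle between pump's own z axis and vertical below 0.04 rad and angle between the x axis of pump and the x axis of neighbours, either way round below 0.04 rad and z of ring2 in the frame of gland below -0.04 m), for 0.2 s.
2. its plunger is drawn up to the second ring ((y of pump in the frame of neighbours between 0.153 and 0.159 m or y of pump in the frame of neighbours between -0.159 and -0.153 m) and z of ring2 in the frame of gland between -0.006 and 0.006 m), for 0.3 s.
At the end, for the whole second after the job is handed in: Pump flush (gap under 3 mm), seated (4 mm, 0.04 rad); second ring within 6 mm of the gland's top; rod in line with the bore (3 mm, 0.03 rad), bearing on it with under 10 N; fingers hold the plunger (over 2 N); all still (under 10 mm/s) (all of step 2 and z of pump in the frame of neighbours between -0.004 and 0.004 m and angle between pump's own z axis and vertical below 0.04 rad and angle between the x axis of pump and the x axis of neighbours, either way round below 0.04 rad and horizontal distance between ring2 and gland below 0.003 m and angle between the z axis of plunger and the z axis of pump, either way round below 0.03 rad and contact force between the fingers and plunger above 2 N and contact force between plunger and pump below 10 N and linear speed of each of plunger, pump below 0.01 m/s); the arm keeps its last pose, push and grip.
It fails at once if the pump is lifted off the rack by more than 15 mm or tipped by more than 0.25 rad (z of pump in the frame of neighbours above 0.015 m or angle between pump's own z axis and vertical above 0.25 rad).
It fails at once if the ink tub is moved by more than 20 mm (distance of tub from where it was at the start of the episode above 0.02 m).
It fails at once if the grease tin is moved by more than 20 mm (distance of grease from where it was at the start of the episode above 0.02 m).
It fails at once if the ink knife is moved by more than 20 mm (distance of knife from where it was at the start of the episode above 0.02 m).
It fails at once if the cards are struck with more than 3 N (contact force between the arm and cards above 3 N).
It also fails if it takes over 48 s, if anything falls off the work surface, if the arm or the gripper's body presses on something with over 40 N, if the wrist force passes 120 N, or if a joint passes its speed limit or range.

## Robot

A 6-joint arm with a two-finger parallel gripper is mounted at the origin on the work surface. World frame = base frame: x ahead of the robot, y to its left, z up, the work surface at z = 0. Lengths are in m, angles in rad, forces in N, time in s.
With the tool pointing down it reaches from about 0.425 to 0.95 m from the base axis. Payload 14.7 kg.
Tool frame: the origin (TCP) lies at the very end of the fingers, on their centre line; the grasp point (between the pads) lies 19 mm behind it; z points along the fingers, y is the line along which they close (so a half turn about z gives the same grasp; the last joint's range is limited). The gripper opens to 85 mm and grips with 20 to 120 N. Pads are 22 mm wide; open, the fingers measure 114 mm over their backs; the gripper's body (76 mm by 85 mm) begins 54 mm behind the grasp point. The pads swing forward as they close: fully open they stand 13 mm farther back than shut.
Start: joints at [-1.298, 0.48, 1.596, -0, 1.065, -0.047], TCP at [0.204, -0.617, 0.231] pointing down, gripper open.
Joint ranges: [-2.75, 2.75], [-0.82, 2.05], [0.23, 2.67], [-1.56, 4.7], [0.09, 2.69], [-2.92, 2.92]. Speed limits (rad/s): [1.89, 1.89, 2.39, 3.01, 3.01, 3.01].

## Interface

Orientations are given as a rotation vector (axis times angle).
In Python, from workcell import bot gives the robot as it stands.
- The arm moves only by the shell command python3 -m inch 'ROWS'. ROWS is text: rows parted by semicolons, each of 5 numbers parted by spaces: the shift along the tool's x, y, z in mm, then the turn about the tool's z in rad, then the opening, from 0 (shut) to 1 (fully open). A call has 1 to 20 rows; each row shifts and turns the commanded pose from where the row before left it, along the tool's axes as they then stand; what a row does not reach is not made up. A row lasts 1/8 s, in which the tool goes at most 62.5 mm and 10.7 degrees, less where a joint would pass 70% of its speed; a pose out of reach is approached as far as the arm can. A call with a gripper value outside its range is refused whole. The fingers move at their own pace and stop on an object; the grip force is fixed at half the most. Time passes only in rows, so rows that do not move let the fingers close. It gives the time, the measured TCP pose, the force, the opening and the grip force at its end, in the units of the state.
- bot.read_state(): the state, without advancing time (a new reading comes with each control period).
- bot.camera(name): name is "scene" or "top"; returns a dict with "pixels" (384x512x3 uint8, red, green, blue), "z_map" (384x512 float32, m along the optical axis (not along the pixel's ray), 0 where there is no reading), "mtx" (3x3 intrinsics, pixels), "R" (3x3) and "t" (3): a world point X has camera coordinates R X + t. Camera axes: x right, y down, z forward; pixel columns grow to the right and rows downward; lengths in m; the calibration is good to about 2 mm. A picture is of the moment at which its call begins.
- bot.hand_in(): hands the job in; it is judged then, once.
Trained networks look in a picture, given as the dict that the camera call returned (one of the last four; its "shot" number tells which), for a name from the list of things; names that differ only in an ending like _2 or _b are one class to them, and where a whole thing is asked for, a point or a joint stands for the part that bears it (a point fixed in the world has none). Each returns a list of dicts, best first, with "conf" (0 to 1); they miss things now and then, are a little off and sometimes report something else, mostly with a low value. They report only what shows in the picture. A call takes as long as a camera call. They do not tell look-alikes from the thing itself.
- bot.look_for(label, picture): "position" ([x, y, z] in m, in the coordinates of the camera as it stood for that picture, good to about 4 mm: the middle of the surface that is visible of it).
- bot.spot_point(label, picture): "position" ([x, y, z] in m, in the coordinates of the camera as it stood for that picture, good to about 4 mm: a listed point, or the origin of a listed thing).
The state is a dict: "time_s": time; "joint_positions": joint angles; "qd": joint speeds; "tau": joint torques, N m; "eef_pos": TCP position; "tool_rot": TCP orientation; "force": force on the tool from outside, world axes, zero at the start; "ft_torque": the same for the moment, N m; "width": opening from 0.0 (shut) to 1.0 (fully open); "grip_force": force on a finger pad.
Only numpy, scipy, OpenCV 4.12 (cv2) and the standard library are available. Lean on these libraries where they do the work, as an engineer would, in place of code of your own. Each camera call takes 0.05 s, during which the arm holds its last target. There are 200 camera calls.

## Working session

There is one attempt and no reset: what is moved stays moved. The work goes in short steps, Python scripts to look and compute and a shell command to move; the robot and the scene stay as the last step left them, time stands still between calls to the robot, and variables do not carry over. Pictures are saved under pics/ and viewed, at most 10 in all, crops included, and the job is handed in when it is done.

```bash
mkdir -p pics; cat > h.py <<'E'
import numpy as np, cv2
from workcell import bot
def w(p,c): return np.array(c["R"]).T@(np.array(p)-np.array(c["t"]))
def cloud(c):
    z=c["z_map"]; v,u=np.indices(z.shape); K=c["mtx"]
    P=np.stack([(u-K[0,2])/K[0,0]*z,(v-K[1,2])/K[1,1]*z,z],-1)
    X=(P-np.array(c["t"]))@np.array(c["R"]); X[z==0]=np.nan; return X
def px(X,c):
    p=np.array(c["R"])@X+np.array(c["t"]); q=c["mtx"]@p; return q[:2]/q[2]
E
python3 - <<'E'
from h import *
np.set_printoptions(precision=4,suppress=True)
ims=[]
for n in("top","scene"):
    c=bot.camera(n); ims.append(c["pixels"][...,::-1])
    print(n, "campos",w([0,0,0],c))
    for l in("rack","neighbours","pump","gland","plunger","knob","tub","grease","knife","cards"):
        for d in bot.spot_point(l,c)[:3]:
            X=w(d["position"],c); print(l,round(d["conf"],2),X,px(X,c).round())
cv2.imwrite("pics/a.png",ims[0]);cv2.imwrite("pics/b.png",ims[1])
s=bot.read_state();print(s)
E
```

```text
top campos [0.5292 0.1384 1.2052]
rack 0.72 [0.5743 0.0455 0.0014] [284. 216.]
neighbours 0.76 [0.5737 0.0431 0.0501] [286. 216.]
pump 0.86 [0.6123 0.2513 0.0465] [222. 204.]
pump 0.25 [ 0.5312 -0.1718  0.0506] [353. 229.]
pump 0.24 [0.798  0.0737 0.0019] [276. 151.]
gland 0.58 [0.6115 0.2478 0.1678] [219. 201.]
plunger 0.55 [0.609  0.2492 0.173 ] [218. 202.]
plunger 0.46 [0.7412 0.2733 0.1122] [213. 161.]
plunger 0.36 [0.7949 0.0728 0.0018] [276. 152.]
knob 0.55 [0.6092 0.2486 0.1966] [218. 201.]
knob 0.52 [0.7368 0.2689 0.1323] [214. 161.]
tub 0.81 [ 0.5276 -0.1697  0.0492] [352. 230.]
grease 0.89 [ 0.7734 -0.2062 -0.0021] [357. 158.]
knife 0.81 [ 0.5112  0.5028 -0.0009] [148. 234.]
cards 0.74 [0.5713 0.0425 0.0474] [286. 216.]
cards 0.66 [ 0.797   0.0698 -0.002 ] [277. 151.]
cards 0.52 [ 0.53   -0.1713  0.0526] [353. 230.]
scene campos [1.2546 0.3672 0.7617]
rack 0.95 [ 0.5628  0.0427 -0.0024] [241. 203.]
neighbours 0.56 [0.565  0.0388 0.0489] [239. 191.]
pump 0.89 [0.6084 0.2493 0.0479] [302. 220.]
gland 0.7 [0.6092 0.2492 0.1713] [307. 188.]
plunger 0.85 [0.7416 0.2698 0.1083] [297. 244.]
plunger 0.5 [0.6077 0.2497 0.17  ] [307. 188.]
knob 0.88 [0.7364 0.2717 0.1397] [300. 234.]
knob 0.75 [0.6089 0.2503 0.1993] [309. 179.]
tub 0.73 [ 0.5269 -0.1756  0.0507] [183. 166.]
grease 0.56 [ 0.7703 -0.2006  0.0002] [134. 227.]
knife 0.62 [0.6086 0.2487 0.1985] [308. 179.]
cards 0.63 [0.7949 0.0707 0.0002] [215. 263.]
{'time_s': 1.1, 'joint_positions': array([-1.2976,  0.4802,  1.5963,  0.    ,  1.0651, -0.0466]), 'qd': array([ 0.    , -0.0008,  0.0016, -0.0005,  0.0016,  0.0005]), 'tau': array([ -0.0034, -95.0519, -43.0639,   0.0005,   0.0019,   0.0001]), 'eef_pos': array([ 0.2044, -0.617 ,  0.2313]), 'tool_rot': array([-3.1015, -0.5002, -0.    ]), 'force': array([-0.6169,  0.3151, -1.0984]), 'ft_torque': array([ 0.0017,  0.0076, -0.0377]), 'grip_force': 0.0, 'width': 0.9980960194514212}
```

View pics/a.png

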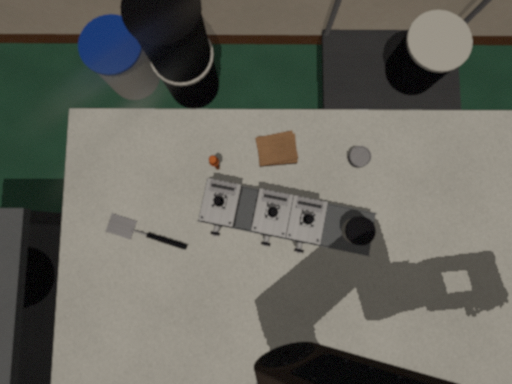

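View pics/b.png

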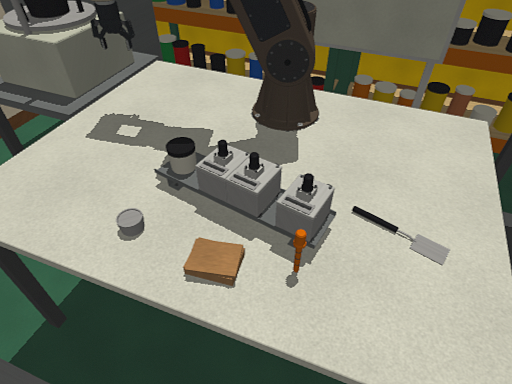

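```bash
python3 - <<'E'
from h import *
np.set_printoptions(precision=4,suppress=True)
for n in("top","scene"):
    c=bot.camera(n); X=cloud(c)
    # lid-level points (z~0.15)
    m=(abs(X[...,2]-.15)<.006)&(X[...,0]>.4)&(X[...,0]<.72)&(X[...,1]>-.2)&(X[...,1]<.4)
    k,lab,st,ce=cv2.connectedComponentsWithStats(m.astype(np.uint8))
    for i in range(1,k):
        if st[i,4]>60:
            P=X[lab==i]; r=cv2.minAreaRect(P[:,:2].astype(np.float32)*1000); print(n,st[i,4],r,np.median(P[:,2]))
    k=(X[...,2]>.195)&(X[...,2]<.225)&(abs(X[...,0]-.61)<.03)&(abs(X[...,1]-.25)<.03)
    print("knob top",X[k].mean(0),X[k].min(0),X[k].max(0),k.sum())
E
```

```text
top 1256 ((608.0299682617188, 247.77503967285156), (104.07877349853516, 132.18130493164062), 78.86324310302734) 0.14979509736830118
top 2555 ((567.112548828125, 40.339256286621094), (207.84422302246094, 132.43370056152344), 78.85382080078125) 0.1499298803306877
knob top [0.6088 0.2468 0.2096] [0.5968 0.2356 0.195 ] [0.6224 0.2584 0.2157] 71
scene 1654 ((568.1443481445312, 41.09191131591797), (209.51824951171875, 134.66566467285156), 79.06168365478516) 0.1496668208038239
scene 1092 ((609.3680419921875, 248.36407470703125), (103.88593292236328, 136.0450439453125), 79.04212951660156) 0.14958077493452798
knob top [0.6154 0.2493 0.2065] [0.6005 0.2361 0.1952] [0.6237 0.2606 0.2137] 98
```

The top view shows the loose pump at about (219,202), left of the bolted pair at (286,216), and the orange decoy behind it at (214,161). The scene view agrees: pump at (305,205), decoy at (298,248). I measure a gap of about 55 mm and a rack yaw of about -11.1°.

The plan is to straddle the gland block with the fingers along the rack, push the pump home, then move up and grip the knob.

```bash
python3 -m inch '10 -20 -14 0.128 1;20 -40 -14 0.128 1;20 -50 -14 0.128 1;20 -50 -8 0.129 1;20 -50 0 0 1;20 -50 0 0 1;15 -50 0 0 1;15 -50 0 0 1;15 -50 0 0 1;15 -50 0 0 1;10 -50 0 0 1;10 -50 0 0 1;10 -50 0 0 1;10 -50 0 0 0.7;10 -50 0 0 0.65;5 -50 0 0 0.65;0 -50 0 0 0.65;0 -30 0 0 0.65;0 0 0 0 0.65'
cat >> h.py <<'E'
def rel(T):
    from scipy.spatial.transform import Rotation as R
    s=bot.read_state(); M=R.from_rotvec(s["tool_rot"]).as_matrix()
    print("t",s["time_s"],"tcp",s["eef_pos"].round(4),"yaw err",np.degrees(np.arctan2(M[1,1],M[0,1]))+101.0,"tool delta mm",(M.T@(np.array(T)-s["eef_pos"])*1000).round(1),"q",s["joint_positions"].round(2),"F",s["force"].round(1),s["width"],s["grip_force"])
E
python3 -c "
from h import *
rel([.6087,.248,.152])"
```

```text
time_s: 3.58
eef_pos: [0.5423, 0.1875, 0.2811]
tool_rot: [-3.127, 0.299, -0.0]
force: [-1.2, 0.1, 1.3]
width: 0.65
grip_force: 0.0
t 3.575 tcp [0.5423 0.1875 0.2811] yaw err 0.07111856371895442 tool delta mm [ 53.7 -72.  129.1] q [0.28 0.33 1.71 0.   1.1  2.04] F [-1.2  0.1  1.3] 0.6496499164936457 0.0
```

```bash
python3 -m inch '15 -20 0 0 0.65;15 -20 0 0 0.65;15 -20 0 0 0.65;9 -12 0 0 0.65;0 0 20 0 0.65;0 0 0 0 0.65'
python3 - <<'E'
from h import *
rel([.6087,.248,.153])
c=bot.camera("top");d=bot.camera("scene")
f=lambda c,u,v:cv2.resize(c["pixels"][v-60:v+60,u-50:u+50,::-1],None,fx=4,fy=4)
cv2.imwrite("pics/c.png",np.hstack([f(c,219,202),f(d,307,185)]))
E
```

```text
time_s: 4.32
eef_pos: [0.6081, 0.2449, 0.26]
tool_rot: [3.126, -0.303, -0.004]
force: [-0.7, -0.3, 0.5]
width: 0.654
grip_force: 0.0
t 4.325 tcp [0.6081 0.2449 0.26  ] yaw err -0.08843277470910493 tool delta mm [  0.3  -3.3 107. ] q [ 0.34  0.46  1.55 -0.    1.13  2.1 ] F [-0.7 -0.3  0.5] 0.6536889311182682 0.0
```

View pics/c.png

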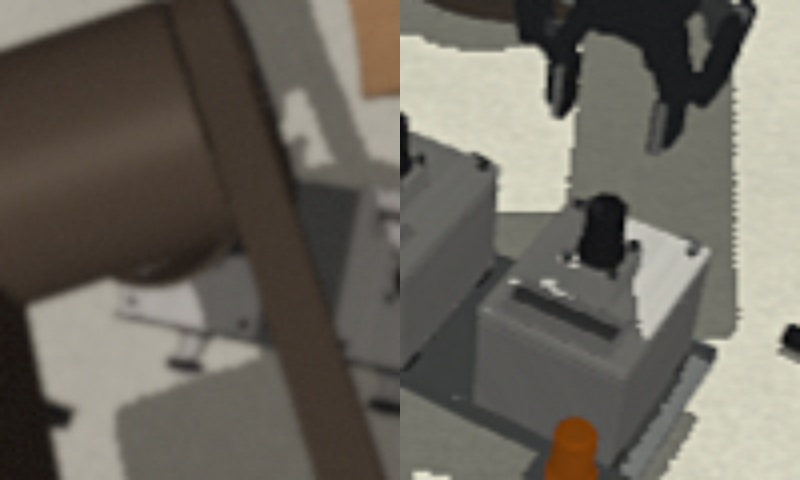

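In the right-hand scene crop, the fingers at (560,95) and (665,140) straddle the knob at (605,225) along the rack. The arm hides the pump in the top view. I'll descend around the gland block.

```bash
python3 -m inch '0 -3 20 0 0.65;0 0 25 0 0.65;0 0 25 0 0.65;0 0 20 0 0.65;0 0 10 0 0.65;0 0 7 0 0.65;0 0 0 0 0.65;0 0 0 0 0.65'
python3 -c "
from h import *
rel([.6087,.248,.153])"
```

```text
time_s: 5.42
eef_pos: [0.6099, 0.2489, 0.155]
tool_rot: [-3.127, 0.303, -0.001]
force: [0.8, 0.2, 0.4]
width: 0.648
grip_force: 0.0
t 5.425 tcp [0.6099 0.2489 0.155 ] yaw err -0.0686578447027415 tool delta mm [-1.1  1.1  2. ] q [0.34 0.57 1.65 0.   0.92 2.11] F [0.8 0.2 0.4] 0.6480365950568123 0.0
```

```bash
python3 -m inch '0 3 0 0 0.65;0 3 0 0 0.65;0 3 0 0 0.65;0 3 0 0 0.65;0 4 0 0 0.65;0 4 0 0 0.65;0 4 0 0 0.65;0 4 0 0 0.65;0 4 0 0 0.65;0 4 0 0 0.65'
python3 - <<'E'
from h import *
rel([.6087,.248,.153])
for d in [bot.camera("scene")]:
    X=cloud(d); m=(abs(X[...,2]-.15)<.004)&(X[...,0]>.4)&(X[...,0]<.72)&(X[...,1]>-.2)&(X[...,1]<.4)
    a=np.radians(78.9); y=(X[m][:,:2]-[.6087,.248])@[np.cos(a),np.sin(a)]*1000
    print(np.percentile(y[y>-150],[99.5]), np.histogram(y[y>-150],bins=np.arange(-150,60,5)))
E
```

```text
time_s: 6.68
eef_pos: [0.6026, 0.2132, 0.1543]
tool_rot: [-3.127, 0.303, 0.0]
force: [-0.3, 4.4, 3.3]
width: 0.65
grip_force: 2.5
t 6.675 tcp [0.6026 0.2132 0.1543] yaw err -0.0705345596346092 tool delta mm [ -0.7 -35.3   1.3] q [0.29 0.55 1.69 0.   0.9  2.06] F [-0.3  4.4  3.3] 0.6504661331054703 2.4695404479280114
[22.27531035] (array([29, 42, 54, 51, 48, 55, 56, 56, 42,  0,  0,  0,  0,  5, 42, 51, 44,
       52, 28, 22, 24, 25, 25, 24, 22, 23, 22, 23, 36, 57, 66, 73, 68, 74,
       46,  0,  0,  0,  0,  0,  0]), array([-150, -145, -140, -135, -130, -125, -120, -115, -110, -105, -100,
        -95,  -90,  -85,  -80,  -75,  -70,  -65,  -60,  -55,  -50,  -45,
        -40,  -35,  -30,  -25,  -20,  -15,  -10,   -5,    0,    5,   10,
         15,   20,   25,   30,   35,   40,   45,   50,   55]))
```

```bash
python3 -m inch '0 4 0 0 0.65;0 4 0 0 0.65;0 4 0 0 0.65;0 4 0 0 0.65;0 2 0 0 0.65;0 1 0 0 0.65;0 1 0 0 0.65;0 1 0 0 0.65'
python3 -c "
from h import *
rel([.6087,.248,.153])"
```

```text
time_s: 7.72
eef_pos: [0.5985, 0.1928, 0.1542]
tool_rot: [3.127, -0.303, -0.0]
force: [0.5, 3.9, 0.6]
width: 0.65
grip_force: 1.9
t 7.725 tcp [0.5985 0.1928 0.1542] yaw err -0.06391574865062921 tool delta mm [ -0.6 -56.1   1.2] q [ 0.26  0.53  1.72 -0.    0.89  2.03] F [0.5 3.9 0.6] 0.6497915194495958 1.903595351614058
```

```bash
python3 -m inch '0 1 0 0 0.65;0 1 0 0 0.65;0 1 0 0 0.65;0 0 0 0 0.65'
```

```text
time_s: 8.22
eef_pos: [0.598, 0.1897, 0.1542]
tool_rot: [3.127, -0.303, -0.0]
force: [0.7, 2.0, -0.7]
width: 0.65
grip_force: 1.0
```

```bash
python3 -m inch '0 1 0 0 0.65;0 1 0 0 0.65;0 1 0 0 0.65'; python3 - <<'E'
from h import *
d=bot.camera("scene")
cv2.imwrite("pics/d.png",cv2.resize(d["pixels"][130:250,190:340,::-1],None,fx=5,fy=5,interpolation=2))
X=cloud(d); m=(abs(X[...,2]-.15)<.004)&(X[...,0]>.4)&(X[...,0]<.72)&(X[...,1]>-.2)&(X[...,1]<.4)
a=np.radians(78.9); y=(X[m][:,:2]-[.567,.0405])@[np.cos(a),np.sin(a)]*1000
print(np.histogram(y,bins=np.arange(90,225,3))[0], np.percentile(y,[.3,99.7]))
E
```

```text
time_s: 8.6
eef_pos: [0.5977, 0.1877, 0.1543]
tool_rot: [-3.126, 0.303, -0.001]
force: [2.5, 15.2, -5.4]
width: 0.65
grip_force: 7.8
[27 24 24 27 27 22 28 24 28 32 24 26 12 17 13 13 11 14  9 17 14 12 15 13
 14 12 11 15 20 19 34 34 34 41 42 39 43 44 40 28  0  0  0  0] [-101.59123417  208.1934739 ]
```

View pics/d.png

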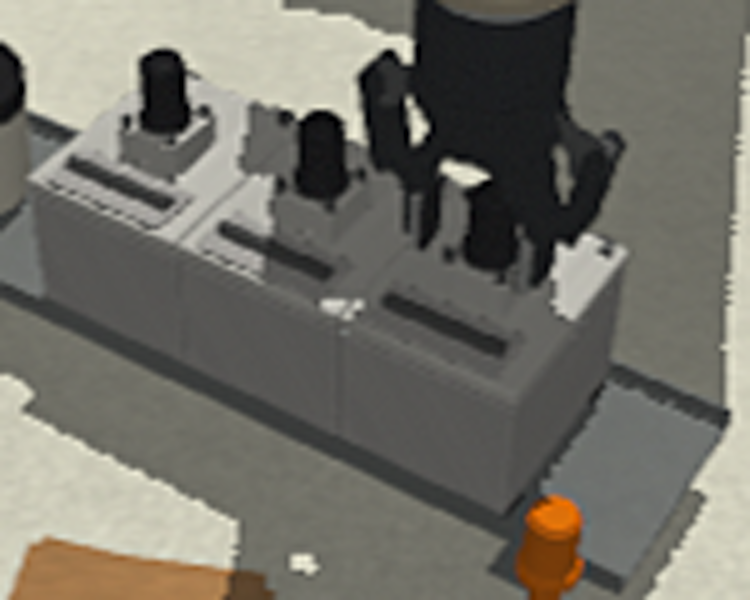

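The crop shows the pump butted against the pair, with a tight seam at (340,350) and all three front faces in line. The 15 N push confirms contact. I'll hold briefly, back off to centre, rise to the knob height and close.

```bash
python3 -m inch '0 0 0 0 0.65;0 0 0 0 0.65;0 -3 0 0 0.65;0 -3.5 0 0 0.65;0 0 -10 0 0.65;0 0 -10 0 0.65;0 0 -6 0 0.65;0 0 0 0 0.65;0 0 0 0 0.45'
python3 -c "
from h import *
rel([.597,.1936,.18])
c=bot.camera('scene');X=cloud(c)
k=[w(d['position'],c) for d in bot.spot_point('knob',c)];print(k)
"
```

```text
time_s: 9.78
eef_pos: [0.5986, 0.1933, 0.1802]
tool_rot: [3.127, -0.303, -0.0]
force: [0.7, 0.3, 0.3]
width: 0.458
grip_force: 0.0
t 9.775 tcp [0.5986 0.1933 0.1802] yaw err -0.07311916322720435 tool delta mm [-1.6 -0.   0.2] q [0.26 0.5  1.7  0.   0.94 2.03] F [0.7 0.3 0.3] 0.4581746640124532 0.0
[array([0.59960542, 0.19777638, 0.20108338]), array([ 0.50918703,  0.50394199, -0.00280533]), array([0.73782472, 0.26999013, 0.13920884])]
```

```bash
python3 -m inch '0 0 0 0 0.38;0 0 0 0 0.33;0 0 0 0 0.33;0 0 0 0 0.33'; python3 -m inch '0 0 0 0 0.2;0 0 0 0 0.2;0 0 0 0 0.2'
```

```text
time_s: 10.38
eef_pos: [0.5988, 0.1934, 0.1803]
tool_rot: [-3.127, 0.303, -0.0]
force: [0.7, 1.4, -0.3]
width: 0.331
grip_force: 0.9
time_s: 10.75
eef_pos: [0.5991, 0.1941, 0.1806]
tool_rot: [-3.126, 0.303, -0.001]
force: [0.1, 7.3, 1.4]
width: 0.291
grip_force: 59.0
```

```bash
python3 -m inch '0 -0.8 0 0 0.2;0 0 0 0 0.2;0 0 0 0 0.2'; python3 -m inch '0 0 -4 0 0.2;0 0 -4 0 0.2;0 0 -4 0 0.2;0 0 0 0 0.2'
```

```text
time_s: 11.12
eef_pos: [0.5991, 0.1943, 0.1806]
tool_rot: [-3.127, 0.303, -0.001]
force: [-0.7, 3.8, 6.1]
width: 0.284
grip_force: 59.3
time_s: 11.62
eef_pos: [0.599, 0.1941, 0.1926]
tool_rot: [-3.127, 0.303, -0.0]
force: [0.0, 4.5, 0.6]
width: 0.287
grip_force: 59.3
```

```bash
python3 -m inch '0 -0.5 -4 0 0.2;0 0 -5 0 0.2;0 0 -5 0 0.2;0 0 -5 0 0.2;0 0 -5 0 0.2;0 0 -5 0 0.2;0 0 -4 0 0.2;0 0 -3 0 0.2;0 0 -2 0 0.2;0 0 0 0 0.2;0 0 0 0 0.2;0 0 0 0 0.2'; python3 - <<'E'
from h import *
d=bot.camera("scene")
rel([.597,.1936,.2303])
cv2.imwrite("pics/e.png",cv2.resize(d["pixels"][130:220,220:340,::-1],None,fx=6,fy=6,interpolation=2))
for l in("gland","ring2","knob","plunger","pump","neighbours"):
    for o in bot.spot_point(l,d)[:2]:print(l,round(o["conf"],2),w(o["position"],d).round(4))
E
```

```text
time_s: 13.12
eef_pos: [0.5989, 0.1946, 0.2301]
tool_rot: [3.127, -0.303, -0.0]
force: [1.0, -0.1, -2.5]
width: 0.284
grip_force: 59.4
t 13.175 tcp [0.5989 0.1946 0.2302] yaw err -0.07202284727273423 tool delta mm [-1.7  1.3 -0.1] q [0.27 0.45 1.65 0.   1.04 2.03] F [ 0.1 -0.3 -2.5] 0.2845637792429377 59.44441258907318
gland 0.62 [ 0.5246 -0.1717  0.0525]
ring2 0.87 [0.7375 0.2736 0.0615]
ring2 0.6 [0.5991 0.1926 0.1685]
knob 0.78 [0.7381 0.272  0.1386]
knob 0.47 [0.5994 0.1974 0.2457]
plunger 0.82 [0.5996 0.1934 0.2188]
plunger 0.76 [0.7436 0.2716 0.111 ]
pump 0.78 [0.5956 0.1935 0.05  ]
pump 0.72 [ 0.5142  0.5021 -0.0008]
neighbours 0.73 [0.5677 0.0405 0.0487]
```

View pics/e.png

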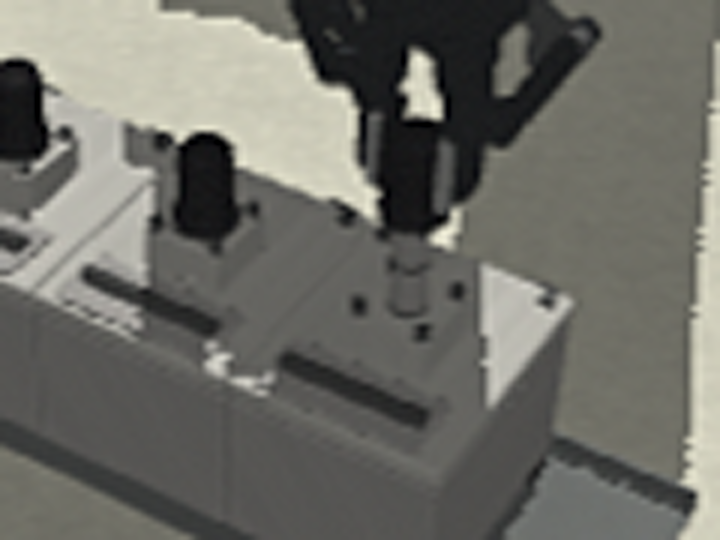

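The crop shows the knob held with the first ring exposed at (408,262). The second ring sits at the gland's mouth at (407,312), and the seam at (225,430) is still tight. Sideways force is near zero, so I'm handing in.

```bash
python3 -c "
from workcell import bot
print(bot.hand_in())"
```

```text
the job is handed in; nothing more can be done
None
```

I slid the loose pump flush against the bolted pair and drew its plunger up until the second ring was level with the gland top; the gripper is still holding it there. The job is handed in, but no verdict came back.

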